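Clamp a phone housing in the ratchet vise

ROBOT

A 6-joint arm with a two-finger parallel gripper is mounted at the origin on the work surface. World frame = base frame: x ahead of the robot, y to its left, z up, the work surface at z = 0. Lengths are in mm, angles in degrees, forces in N, time in s.
With the tool pointing down it reaches from about 350 to 850 mm from the base axis. Payload 8.1 kg.
Tool frame: the origin (TCP) lies midway between the tips of the shut fingers; the grasp point (between the pads) lies 19 mm behind it; z points along the fingers, y is the direction in which the jaws open and shut (so a half turn about z gives the same grasp; the last joint's range is limited). The gripper opens to 85 mm and grips with 20 to 120 N. Pads are 22 mm wide; open, the fingers measure 114 mm over their backs; the gripper's body (76 mm by 85 mm) begins 54 mm behind the grasp point. The pads swing forward as they close: fully open they stand 13 mm farther back than shut.
Start: joints at [59.737, 7.471, 85.268, -0, 87.261, -4.893], TCP at [257.063, 542.148, 231.292] pointing down, gripper open.
Joint ranges: [-169.43, 169.43], [-51.17, 129.36], [1.28, 143.12], [-76.62, 256.62], [0, 156.53], [-152.29, 152.29]. Speed limits (degrees/s): [136.94, 136.94, 159.86, 180, 180, 180].

INTERFACE

Orientations are given as [roll, pitch, yaw] about the fixed x, y, z axes, in that order (R = Rz(yaw) Ry(pitch) Rx(roll)).
In Python, from bench import telemetry, snapshot, camera_params, job gives the robot as it stands. The module is installed in compiled form; this text tells all that it offers.
- The arm moves only by the shell command python3 -m jog 'ROWS' [FORCE]. ROWS is JSON, a list that holds one entry, the list of rows, each a list of 7 numbers: the shift along the tool's x, y, z in units of 50 mm (1.0 is 50 mm), then the turn, a rotation vector about the tool's x, y, z in units of 2 pi rad (1.0 is 2 pi rad), then the opening, from 0 (shut) to 1 (fully open). In form: [[[dx, dy, dz, rx, ry, rz, claw], ...]]. A call has 1 to 12 rows; each row shifts and turns the commanded pose from where the row before left it, along the tool's axes as they then stand; what a row does not reach is not made up. A row lasts 1/8 s, in which the tool goes at most 62.5 mm and 10.7 degrees, less where a joint would pass 70% of its speed; a pose out of reach is approached as far as the arm can. A call with a number of a shift or a turn outside -1 to 1 is refused whole. A call with a gripper value outside its range is refused whole. The fingers move at their own pace and stop on an object; FORCE is the grip in N (left out, the last holds). Time passes only in rows, so rows that do not move let the fingers close. It gives the time, the measured TCP pose, the force and the opening at its end, in the units of the state.
- telemetry.sense(): the state, without advancing time (a new reading comes with each control period).
- snapshot(name): name is "scene" or "side" or "wrist"; returns (picture, depth): 400x640x3 uint8, red, green, blue; 400x640 float32, mm along the optical axis (not along the pixel's ray), 0 where there is no reading.
- camera_params(name): a dict with "K" (3x3 intrinsics, pixels), "extrinsics" (4x4, takes a point from camera to world coordinates). Camera axes: x right, y down, z forward; pixel columns grow to the right and rows downward; lengths in mm; the calibration is good to about 2 mm. A picture is of the moment at which its call begins: read the wrist's pose just before it. camera_params takes no time and is no camera call; for the wrist camera it gives the pose at the moment of the call.
- job.hand_in(): hands the job in, once; it reports no verdict.
The state is a dict: "time": time; "joint_pos": joint angles; "qd": joint speeds; "joint_efforts": joint torques, N m; "tool_pos": TCP position; "tcp_rot": TCP orientation; "ft_force": force on the tool from outside, world axes, zero at the start; "wrist_torque": the same for the moment, N m; "finger_gap": finger opening in mm.
Only numpy, scipy, OpenCV 4.12 (cv2) and the standard library are available. Lean on these libraries where they do the work, as an engineer would, in place of code of your own. Each camera call takes 0.05 s, during which the arm holds its last target. There are 200 camera calls.

TASK

Lay the phone housing flat on the vise's bed between the two jaws, lengthwise, and let go of it. Then swing the ratchet lever back and forth by its upright post until the jaws hold the housing firmly: stop when the driving stroke takes about 7 newtons at the post, because 11 newtons would crack the housing. Work the jaw only with the lever, leave the other tools where they lie, and let go.

Things in the scene. Friction and masses are not known exactly. Their poses are not given: they have to be found in the camera images.
- vise: dark cast-iron ratchet vise fixed to the counter, 355 mm long (its y), 74 mm wide. Origin on the counter under the middle of the bed, z up. Clamps along its y: the sprung near jaw closes towards +y, pushing the housing to the far jaw; wheel and lever are on the -y side. Bed 36 mm wide (x), 120 mm long, top 30 mm above the counter, over a 10 mm foot: the housing overhangs it 12 mm each side.
- bed (a point): on the bed's top face, 30 mm above the counter, over the vise's origin; axes as the vise's. With the housing's underside centre here, the open jaws leave 8 mm at its -y end and 8 to 24 mm at its +y end: the far jaw (50 mm wide, top 52 mm above the counter) is bolted anywhere over that 16 mm and is not measured.
- pivot (a point): point on the vertical axis of the ratchet wheel and lever, 172 mm along the vise's -y from the bed's middle, 70 mm above the counter; axes as the vise's. The wheel has 20 teeth (0.31 rad a notch) and closes the jaw 10 mm per rad: the jaw force is 10 times the tangential force at the post, less about 1 N of friction at the post. A holding pawl keeps the wheel at the last whole notch.
- jaw: near jaw: iron carriage 50 mm wide (x), top 52 mm above the counter, with a steel face plate on springs (6 N per mm) whose front is 33 mm from the origin towards +y. Moves 3.1 mm towards +y for each notch and cannot run back. Origin at the lower edge of the carriage's front face. Not to be pushed by hand.
- lever (a joint): lever angle in rad, stops at -0.7 and 0.7. At 0 it points along the vise's -x; growing = anticlockwise from above, the post moving towards the vise's -y. Growing is the driving stroke: the wheel turns with it, running free at under 3 N. Falling is the return stroke: the drive pawl clicks back over the teeth at 1 to 2 N. Stays where it is left. A full swing gives 4 notches.
- post (a point): middle of the lever's upright knurled steel post, 16 mm in diameter, 100 mm from the pivot axis; it stands free from 72 to 139 mm above the counter, this point at 114 mm.
- phone: cracked black phone housing, a flat slab 60 mm (x) by 120 mm (y) by 9 mm thick, about 90 g, lying flat on the counter. Origin in the centre of its underside, z up.
- screwdriver: bystander: screwdriver with an orange grip, 145 mm long, 18 mm thick, lying on the counter in front of the vise; origin under the front end of the grip.
- spatula: bystander: blue plastic pry spatula, 160 mm long, lying beyond the vise.
- suction_lifter: bystander: green rubber suction cup lifter, 56 mm across and 39 mm high, standing on the counter; origin in the middle of its underside.
Mind the look-alikes: they are no part of the job. Several things have the shape of the phone; the one meant has the colours described above.

How it is judged:
By the outcome, as a careful person would: the job done as asked, in the order asked, and still so for the second after the job is handed in, with the robot touching nothing.
It also fails if it takes over 72 s, if anything falls off the work surface, if the arm or the gripper's body presses on something with over 40 N, if the wrist force passes 120 N, or if a joint passes its speed limit or range.

## Working session

There is one attempt and no reset: what is moved stays moved. The work goes in short steps, Python scripts to look and compute and a shell command to move; the robot and the scene stay as the last step left them, time stands still between calls to the robot, and variables do not carry over. Pictures are saved under pics/ and viewed, about 8 in all and at most 12, crops included, and the job is handed in when it is done.

```bash
mkdir -p pics
python3 - <<'E'
from bench import telemetry, snapshot, camera_params
import cv2,numpy as np
s=telemetry.sense();print({k:np.round(v,3).tolist() for k,v in s.items()})
for n in ("scene","side"):
    p,d=snapshot(n);cv2.imwrite(f"pics/{n}0.png",p[:,:,::-1]);np.save(f"pics/{n}0.npy",d)
    c=camera_params(n);print(n,np.round(c["K"],1).tolist(),np.round(c["extrinsics"],3).tolist())
a=cv2.imread("pics/scene0.png");b=cv2.imread("pics/side0.png")
E
```

```text
{'time': 0.0, 'joint_pos': [59.736, 7.515, 85.33, -0.0, 87.264, -4.893], 'qd': [0.035, -0.08, 0.031, 0.026, 0.003, -0.08], 'joint_efforts': [0.0, -56.942, -50.054, -0.0, 0.015, -0.0], 'tool_pos': [256.776, 541.652, 230.242], 'tcp_rot': [-179.892, -0.009, 154.63], 'ft_force': [0.355, -0.223, 0.24], 'wrist_torque': [0.052, 0.002, 0.006], 'finger_gap': 85.015}
scene [[464.4, 0.0, 317.9], [0.0, 464.4, 198.1], [0.0, 0.0, 1.0]] [[-0.867, 0.377, -0.327, 924.033], [0.499, 0.664, -0.557, 801.755], [0.007, -0.646, -0.764, 1019.647], [0.0, 0.0, 0.0, 1.0]]
side [[509.4, 0.0, 317.2], [0.0, 509.4, 204.0], [0.0, 0.0, 1.0]] [[0.957, -0.21, 0.198, 263.4], [-0.289, -0.673, 0.681, -788.235], [-0.01, -0.709, -0.705, 1036.187], [0.0, 0.0, 0.0, 1.0]]
```

View pics/scene0.png

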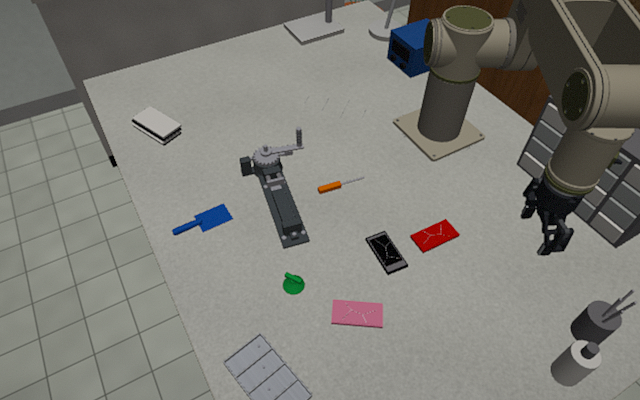

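View pics/side0.png

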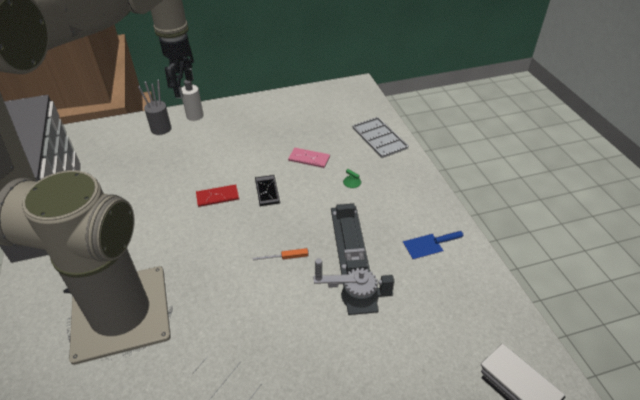

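Scene view: the phone-shaped candidates are black (386,252), red (435,236) and pink (357,314), plus a white slab at (157,125). I choose the black one. The vise runs from (267,157) to (295,240), with the lever post at (299,138). The side view shows the phone at (267,190) and the post at (319,270).

```bash
cat > h.py <<'E'
import numpy as np,cv2
from bench import telemetry,snapshot,camera_params
def cloud(name,d,c=None):
    c=c or camera_params(name);K=np.array(c["K"]);E=np.array(c["extrinsics"])
    v,u=np.mgrid[:400,:640]
    P=np.stack([(u-K[0,2])/K[0,0]*d,(v-K[1,2])/K[1,1]*d,d],-1)@E[:3,:3].T+E[:3,3]
    P[d<=0]=np.nan
    return P
def rect(xy):
    (c,s,a)=cv2.minAreaRect(np.float32(xy));b=cv2.boxPoints((c,s,a))
    e=[b[1]-b[0],b[2]-b[1]];l=max(e,key=np.linalg.norm)
    return np.round(c,1),np.round(sorted(s),1),round(np.degrees(np.arctan2(l[1],l[0]))%180,1)
E
python3 - <<'E'
from h import *
for n,ph,vi,po in (("scene",(360,228,412,276),(235,120,310,250),(294,126,304,152)),("side",(252,172,284,208),(305,200,398,318),(312,256,326,284))):
    d=np.load(f"pics/{n}0.npy");im=cv2.imread(f"pics/{n}0.png");P=cloud(n,d)
    g=P[300:,:250] if n=="x" else P
    x0,y0,x1,y1=ph;S=np.s_[y0:y1,x0:x1]
    p=P[S];m=(p[...,2]>4.5)&(p[...,2]<25)
    m=cv2.morphologyEx(m.astype(np.uint8),cv2.MORPH_OPEN,np.ones((3,3)))>0
    print(n,"phone",rect(p[m][:,:2]),np.nanmedian(p[m][:,2]), "ground",np.nanmedian(p[~m][:,2]))
    x0,y0,x1,y1=vi;p=P[y0:y1,x0:x1];
    for lo,hi in((6,200),(24,36),(44,58),(58,100),(95,150)):
        m=((p[...,2]>lo)&(p[...,2]<hi)); q=p[m]
        if len(q)>5: print(n,"vise",lo,hi,rect(q[:,:2]),len(q))
    x0,y0,x1,y1=po;p=P[y0:y1,x0:x1];q=p[p[...,2]>100];print("post",np.round(np.median(q,0)),q[:,2].max(),len(q))
    x0,y0,x1,y1=vi
    cv2.imwrite(f"pics/{n}c.png",cv2.resize(im[110:285,225:425] if n=="scene" else im[160:330,240:440],None,fx=4,fy=4,interpolation=2)[:600,:800])
E
```

```text
scene phone (array([429.1, 308.4]), array([ 62.7, 124.1]), np.float32(84.5)) 9.147195986598604 ground -0.24695437571938328
scene vise 6 200 (array([563.3, -75.9]), array([199.8, 509.7]), np.float32(61.7)) 3186
scene vise 24 36 (array([617.5,  14. ]), array([114.6, 285.4]), np.float32(76.6)) 608
scene vise 44 58 (array([565.8,  -7.4]), array([150.1, 309.5]), np.float32(91.0)) 698
scene vise 58 100 (array([ 550.2, -110.5]), array([ 71. , 184.6]), np.float32(153.0)) 469
scene vise 95 150 (array([ 513.3, -106.2]), array([ 17.6, 108.6]), np.float32(163.8)) 75
post [469. -89. 124.] 141.95479819475588 66
side phone (array([428.1, 308.1]), array([ 59.8, 126. ]), np.float32(84.4)) 8.61772929730796 ground -0.9155247023131778
side vise 6 200 (array([551.5,  -7.6]), array([188.2, 371.4]), np.float32(87.1)) 3813
side vise 24 36 (array([577.7,  -8.7]), array([113.8, 305.8]), np.float32(90.7)) 638
side vise 44 58 (array([607. , -17.9]), array([155., 305.]), np.float32(67.2)) 1028
side vise 58 100 (array([ 546.3, -116.7]), array([ 72.7, 184.2]), np.float32(149.5)) 615
side vise 95 150 (array([ 510.2, -107.3]), array([ 15.6, 108.1]), np.float32(168.2)) 110
post [ 464. -100.  125.] 142.82552057416683 100
```

View pics/scenec.png

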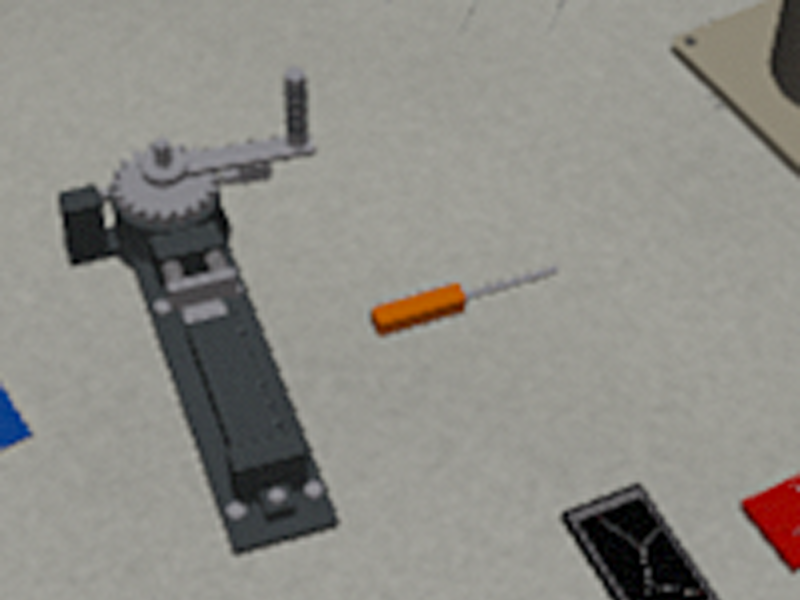

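The crop shows the black phone with grey rim and cracks, which confirms the choice. It also shows the far jaw at the front end of the vise and the wheel at (165,185). Next is a row-planning helper, then a move above the phone.

```bash
cat >> h.py <<'E'
from scipy.spatial.transform import Rotation as Ro
def pose():
    s=telemetry.sense();return np.array(s["tool_pos"]),s["tcp_rot"][2],s
def plan(p,yaw,n,yaw0=None,p0=None):
    """rows (tool units) for a straight move to p with tool down; prints them"""
    a,b,_=pose(); a=a if p0 is None else np.array(p0); b=b if yaw0 is None else yaw0
    dy=(yaw-b+180)%360-180; d=(np.array(p)-a)/n; out=[]
    for i in range(n):
        t=np.radians(b+dy*i/n);c,s=np.cos(t),np.sin(t)
        out.append([round(x,3) for x in ((c*d[0]+s*d[1])/50,(s*d[0]-c*d[1])/50,-d[2]/50,0,0,-dy/n/360)])
    print("dyaw/row",dy/n);[print(o) for o in out]
E
python3 -c "
from h import *
plan([428,308,230],84.4,8)"
```

```text
dyaw/row -8.778600795498814
[np.float64(-0.637), np.float64(-0.345), np.float64(0.001), 0, 0, np.float64(0.024)]
[np.float64(-0.682), np.float64(-0.243), np.float64(0.001), 0, 0, np.float64(0.024)]
[np.float64(-0.711), np.float64(-0.136), np.float64(0.001), 0, 0, np.float64(0.024)]
[np.float64(-0.724), np.float64(-0.026), np.float64(0.001), 0, 0, np.float64(0.024)]
[np.float64(-0.719), np.float64(0.085), np.float64(0.001), 0, 0, np.float64(0.024)]
[np.float64(-0.698), np.float64(0.193), np.float64(0.001), 0, 0, np.float64(0.024)]
[np.float64(-0.66), np.float64(0.298), np.float64(0.001), 0, 0, np.float64(0.024)]
[np.float64(-0.607), np.float64(0.395), np.float64(0.001), 0, 0, np.float64(0.024)]
```

```bash
python3 -m jog '[[[-0.64,-0.345,0,0,0,0.0244,1],[-0.68,-0.24,0,0,0,0.0244,1],[-0.71,-0.135,0,0,0,0.0244,1],[-0.72,-0.025,0,0,0,0.0244,1],[-0.72,0.085,0,0,0,0.0244,1],[-0.7,0.19,0,0,0,0.0244,1],[-0.66,0.3,0,0,0,0.0244,1],[-0.61,0.395,0,0,0,0.0244,1],[0,0,0,0,0,0,1],[0,0,0,0,0,0,1]]]' 40
python3 - <<'E'
from h import *
print(camera_params("wrist")["extrinsics"])
p,d=snapshot("wrist");cv2.imwrite("pics/w1.png",p[:,:,::-1]);np.save("pics/w1.npy",d)
P=cloud("wrist",d)
m=((P[...,2]>4)&(P[...,2]<20)&(np.hypot(P[...,0]-428,P[...,1]-308)<85))
m&=(p.max(-1).astype(int)-p.min(-1)<60)
m=cv2.morphologyEx(m.astype(np.uint8),cv2.MORPH_OPEN,np.ones((5,5)))>0
print(rect(P[m][:,:2]),np.median(P[m][:,2]),m.sum())
E
```

```text
time: 1.35
tool_pos: [427.9, 308.6, 230.9]
tcp_rot: [-180.0, 0.0, 84.4]
ft_force: [-0.1, -0.4, 0.9]
finger_gap: 85.4
[[ 9.95206479e-01 -9.26734785e-02 -3.12360325e-02  4.35974626e+02]
 [-9.77868129e-02 -9.47373630e-01 -3.04829368e-01  3.88008082e+02]
 [-1.34259560e-03  3.06422634e-01 -9.51894619e-01  3.73189017e+02]
 [ 0.00000000e+00  0.00000000e+00  0.00000000e+00  1.00000000e+00]]
(array([427.6, 311.4]), array([ 60. , 119.9]), np.float32(84.7)) 9.510653355342242 5155
```

View pics/w1.png

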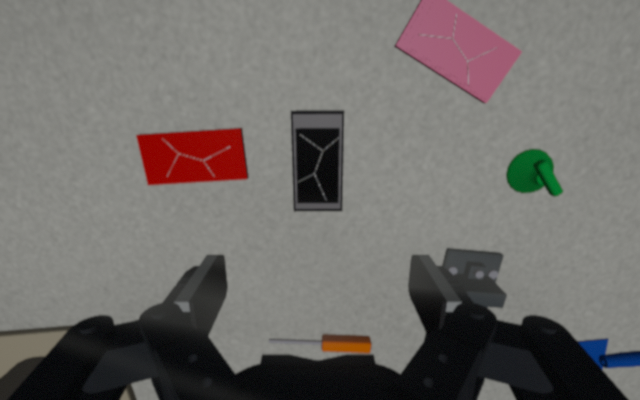

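Wrist view: phone centred at (318,161), with the red (193,155) and pink (460,48) ones clear of the fingers. The measured size is 60x120, as it should be. Descending and gripping.

```bash
python3 -m jog '[[[0.04,0,0.9,0,0,0,1],[0,0,0.9,0,0,0,1],[0,0,0.9,0,0,0,1],[0,0,0.9,0,0,0,1],[0,0,0.7,0,0,0,1],[0,0,0.38,0,0,0,1],[0,0,0,0,0,0,1],[0,0,0,0,0,0,0.5],[0,0,0,0,0,0,0.5],[0,0,0,0,0,0,0.5],[0,0,0,0,0,0,0.5],[0,0,0,0,0,0,0.5]]]' 40
python3 -m jog '[[[0,0,-0.4,0,0,0,0.5],[0,0,-0.8,0,0,0,0.5],[0,0,-0.8,0,0,0,0.5],[0,0,-0.8,0,0,0,0.5],[0,0,-0.4,0,0,0,0.5]]]'
python3 -c "
from h import *
plan([575,-20,160],84.4,8)"
```

```text
time: 2.9
tool_pos: [430.0, 311.6, -0.3]
tcp_rot: [179.8, -0.1, 84.4]
ft_force: [-1.5, -0.6, 5.8]
finger_gap: 58.3
time: 3.52
tool_pos: [430.1, 311.4, 161.8]
tcp_rot: [179.7, -0.2, 84.4]
ft_force: [0.1, -0.4, -1.0]
finger_gap: 58.4
dyaw/row 0.005134690788352714
[np.float64(-0.789), np.float64(0.442), np.float64(0.004), 0, 0, np.float64(-0.0)]
[np.float64(-0.789), np.float64(0.442), np.float64(0.004), 0, 0, np.float64(-0.0)]
[np.float64(-0.789), np.float64(0.442), np.float64(0.004), 0, 0, np.float64(-0.0)]
[np.float64(-0.789), np.float64(0.442), np.float64(0.004), 0, 0, np.float64(-0.0)]
[np.float64(-0.789), np.float64(0.442), np.float64(0.004), 0, 0, np.float64(-0.0)]
[np.float64(-0.789), np.float64(0.442), np.float64(0.004), 0, 0, np.float64(-0.0)]
[np.float64(-0.789), np.float64(0.441), np.float64(0.004), 0, 0, np.float64(-0.0)]
[np.float64(-0.789), np.float64(0.441), np.float64(0.004), 0, 0, np.float64(-0.0)]
```

Grip holds at a gap of 58 mm, and the weight registers at about 1 N. Now to a viewpoint right of the vise, so that the vise shows beside the held phone.

```bash
python3 -m jog '[[[-0.5,0.55,-0.2,0,0,0,0.5],[-0.6,0.65,-0.2,0,0,0,0.5],[-0.7,0.65,-0.2,0,0,0,0.5],[-0.7,0.65,-0.2,0,0,0,0.5],[-0.7,0.65,-0.2,0,0,0,0.5],[-0.7,0.65,-0.2,0,0,0,0.5],[-0.7,0.55,-0.2,0,0,0,0.5],[-0.7,0.3,0,0,0,0,0.5],[-0.6,0,0,0,0,0,0.5],[0,0,0,0,0,0,0.5],[0,0,0,0,0,0,0.5]]]'
python3 - <<'E'
from h import *
p,d=snapshot("wrist");cv2.imwrite("pics/w2.png",p[:,:,::-1]);np.save("pics/w2.npy",d)
P=cloud("wrist",d);np.save("pics/w2P.npy",P)
print(np.nanmedian(P[...,2][(abs(P[...,2])<4)]))
E
```

```text
time: 4.9
tool_pos: [631.0, -5.6, 228.2]
tcp_rot: [179.9, -0.0, 84.3]
ft_force: [0.2, -0.7, -0.8]
finger_gap: 58.3
-0.31163119906679526
```

View pics/w2.png

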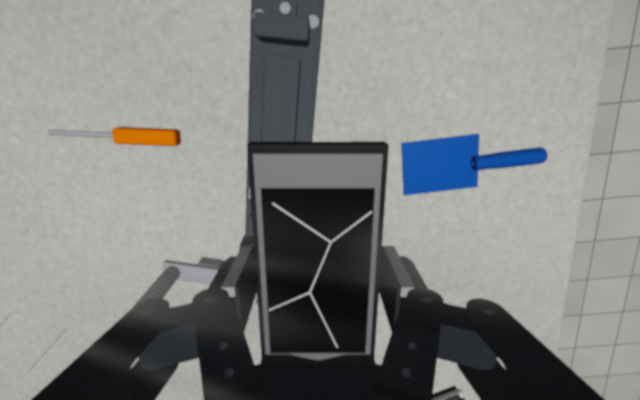

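Wrist view: the phone hides the near jaw. The far jaw is at (283,27) and the bed at (282,100). I move 90 mm further right to get the whole vise.

```bash
python3 -m jog '[[[-0.2,0.6,0,0,0,0,0.5],[-0.2,0.7,0,0,0,0,0.5],[-0.2,0.6,0,0,0,0,0.5],[0,0,0,0,0,0,0.5],[0,0,0,0,0,0,0.5]]]'
python3 - <<'E'
from h import *
p,d=snapshot("wrist");cv2.imwrite("pics/w3.png",p[:,:,::-1])
P=cloud("wrist",d);np.save("pics/w3P.npy",P)
for nm in ("w2","w3"):
    P=np.load(f"pics/{nm}P.npy");X,Y,Z=P[...,0],P[...,1],P[...,2]
    roi=(X>500)&(X<655)&(Y>-200)&(Y<240)&(Z<150)
    for lo,hi,ya,yb in((6,15,-60,240),(26,35,-60,160),(46,58,-60,20),(46,58,70,200),(58,150,-200,-60),(100,150,-200,0)):
        m=roi&(Z>lo)&(Z<hi)&(Y>ya)&(Y<yb)
        m=cv2.morphologyEx(m.astype(np.uint8),cv2.MORPH_OPEN,np.ones((3,3)))
        n,l,st,_=cv2.connectedComponentsWithStats(m)
        for i in range(1,n):
            if st[i,4]>60:
                k=l==i;print(nm,lo,hi,rect(P[k][:,:2]),round(np.median(Z[k]),1),st[i])
E
```

```text
time: 5.58
tool_pos: [722.1, -43.9, 227.2]
tcp_rot: [-180.0, -0.0, 84.4]
ft_force: [-0.6, -0.2, -0.6]
finger_gap: 58.0
w2 6 15 (array([592.4, 162.6]), array([13.7, 25.2]), np.float32(173.7)) 9.6 [251   0  25  15 320]
w2 6 15 (array([604.4,  98. ]), array([ 74. , 148.1]), np.float32(79.1)) 9.6 [ 248    0   77  142 4464]
w2 6 15 (array([542.1, -48.3]), array([ 5.3, 18.6]), np.float32(80.6)) 9.5 [246 201   5  15  73]
w2 26 35 (array([615.4, 155.2]), array([8.8, 9.6]), np.float32(85.5)) 27.6 [280   3  10  12  94]
w2 26 35 (array([599.3,  71.8]), array([36.1, 86.2]), np.float32(78.9)) 29.6 [ 261   55   39   87 2959]
w2 46 58 (array([611.9, 135.9]), array([20.3, 49.8]), np.float32(169.0)) 51.5 [ 254   12   56   30 1374]
w2 58 150 (array([507. , -99.9]), array([13.8, 19.9]), np.float32(89.6)) 71.1 [205 263  15  22 209]
w3 6 15 (array([594.3,  43.2]), array([ 74.4, 199.5]), np.float32(78.8)) 10.1 [ 155    0   74  190 5613]
w3 26 35 (array([596.5,  54.7]), array([ 36.4, 119.8]), np.float32(79.0)) 30.1 [ 166   22   39  126 4419]
w3 46 58 (array([581. , -22.9]), array([14.5, 50.5]), np.float32(169.1)) 51.9 [155 159  51  18 486]
w3 46 58 (array([575.2, -53.3]), array([15.3, 50.7]), np.float32(175.2)) 52.0 [158 190  48  15 563]
w3 46 58 (array([615.4, 125. ]), array([ 4.5, 40.2]), np.float32(175.3)) 51.1 [158   0  46   6 184]
w3 58 150 (array([ 537.8, -118.6]), array([43.6, 82.7]), np.float32(170.7)) 72.6 [ 111  239   82   40 1842]
```

View pics/w3.png

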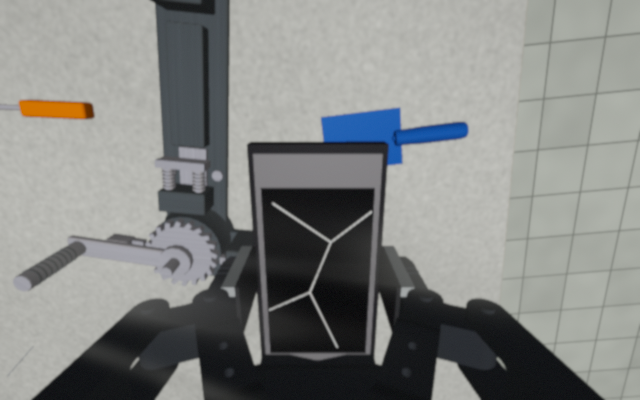

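Wrist view: the near-jaw plate is at (184,163), the wheel at (184,250), the post tip at (22,283) and the bed at (186,85). The bed measures 36.4 x 119.8 at z=30, with centre (596.5, 54.7) and yaw 79.0, which matches its given size. The far jaw's front is 72.5 mm from the bed centre, leaving about 12.5 mm beyond the phone, which is plausible. I check where the phone sits in the grip and plan the move.

Run:
```python
from h import *
P=np.load("pics/w3P.npy");m=(P[...,2]>215)&(P[...,2]<255)&(np.hypot(P[...,0]-722,P[...,1]+44)<90)
m[:, :240]=0;m[:,395:]=0
m=cv2.morphologyEx(m.astype(np.uint8),cv2.MORPH_OPEN,np.ones((5,5)))>0
print(rect(P[m][:,:2]),np.percentile(P[m][:,2],[5,50,95]),P[m][:,1].max())
plan([596.5,54.7,110],79.0,6)
u=np.array([np.cos(np.radians(79)),np.sin(np.radians(79))]);o=np.array([596.5,54.7]);print("pivot",o-172*u)
```

```text
(array([722.2, -41.4]), array([ 71.3, 115. ]), np.float32(84.3)) [235.86499067 237.10651903 238.40846347] 18.465549490836583
dyaw/row -0.9040944809358109
[np.float64(0.287), np.float64(-0.448), np.float64(0.392), 0, 0, np.float64(0.003)]
[np.float64(0.279), np.float64(-0.453), np.float64(0.392), 0, 0, np.float64(0.003)]
[np.float64(0.272), np.float64(-0.457), np.float64(0.392), 0, 0, np.float64(0.003)]
[np.float64(0.265), np.float64(-0.461), np.float64(0.392), 0, 0, np.float64(0.003)]
[np.float64(0.258), np.float64(-0.465), np.float64(0.392), 0, 0, np.float64(0.003)]
[np.float64(0.25), np.float64(-0.469), np.float64(0.392), 0, 0, np.float64(0.003)]
pivot [ 563.6808528  -114.13987555]
```

```bash
python3 -m jog '[[[0.29,-0.45,0.3,0,0,0.0025,0.5],[0.28,-0.45,0.4,0,0,0.0025,0.5],[0.27,-0.455,0.4,0,0,0.0025,0.5],[0.265,-0.46,0.4,0,0,0.0025,0.5],[0.26,-0.465,0.4,0,0,0.0025,0.5],[0.25,-0.47,0.4,0,0,0.0025,0.5],[0,0,0.4,0,0,0,0.5],[0,0,0,0,0,0,0.5],[0,0,0,0,0,0,0.5]]]'
python3 -c "
from h import *
plan([596.5,54.7,40],79.0,1)"
```

```text
time: 6.75
tool_pos: [598.2, 53.4, 93.4]
tcp_rot: [179.9, -0.0, 78.9]
ft_force: [0.5, -0.6, 0.1]
finger_gap: 58.6
dyaw/row 0.05353250729166348
[np.float64(0.019), np.float64(-0.039), np.float64(1.068), 0, 0, np.float64(-0.0)]
```

```bash
python3 -m jog '[[[0.02,-0.04,0.5,0,0,0,0.5],[0,0,0.4,0,0,0,0.5],[0,0,0.2,0,0,0,0.5],[0,0,0,0,0,0,0.5],[0,0,0,0,0,0,0.5]]]'
```

```text
time: 7.38
tool_pos: [596.2, 55.1, 38.1]
tcp_rot: [179.9, -0.0, 79.0]
ft_force: [-0.3, -0.1, -0.5]
finger_gap: 58.0
```

```bash
python3 -m jog '[[[0,0,0.1,0,0,0,0.5],[0,0,0.03,0,0,0,0.5],[0,0,0,0,0,0,0.5],[0,0,0,0,0,0,0.5]]]'
```

```text
time: 7.88
tool_pos: [595.5, 55.1, 30.9]
tcp_rot: [180.0, -0.0, 79.0]
ft_force: [-0.1, -0.8, -0.8]
finger_gap: 58.4
```

```bash
python3 -m jog '[[[0,0,0.04,0,0,0,0.5],[0,0,0,0,0,0,0.5],[0,0,0,0,0,0,0.5]]]'
```

```text
time: 8.25
tool_pos: [595.8, 55.1, 29.7]
tcp_rot: [180.0, -0.0, 79.0]
ft_force: [-3.2, 0.1, 5.8]
finger_gap: 58.2
```

Contact with the bed at 6 N. Release and rise.

```bash
python3 -m jog '[[[0,0,0,0,0,0,0.8],[0,0,0,0,0,0,0.95],[0,0,0,0,0,0,0.95],[0,0,-0.3,0,0,0,0.95],[0,0,-0.7,0,0,0,0.95],[-0.2,0,-0.9,0,0,0,0.95],[-0.7,0,-0.9,0,0,0,0.95],[-0.7,0,-0.9,0,0,0,0.95],[-0.7,0,-0.6,0,0,0,0.95],[-0.2,0,0,0,0,0,0.95],[0,0,0,0,0,0,0.95]]]'
python3 - <<'E'
from h import *
p,d=snapshot("wrist");cv2.imwrite("pics/w4.png",p[:,:,::-1])
P=cloud("wrist",d);np.save("pics/w4P.npy",P)
X,Y,Z=P[...,0],P[...,1],P[...,2]
roi=(X>430)&(X<655)&(Y>-220)&(Y<180)
for lo,hi in((36,43),(46,56),(66,80),(95,150)):
    m=(roi&(Z>lo)&(Z<hi)).astype(np.uint8)
    m=cv2.morphologyEx(m,cv2.MORPH_OPEN,np.ones((3,3)))
    n,l,st,_=cv2.connectedComponentsWithStats(m)
    for i in range(1,n):
        if st[i,4]>50: k=l==i;print(lo,hi,rect(P[k][:,:2]),np.round(np.median(P[k],0),1),round(Z[k].max()),st[i])
E
```

```text
time: 9.62
tool_pos: [571.3, -67.8, 243.7]
tcp_rot: [-180.0, -0.0, 78.9]
ft_force: [-0.3, 0.3, -0.4]
finger_gap: 81.0
36 43 (array([593.2,  46.7]), array([ 60.2, 101.6]), np.float32(78.9)) [593.6  50.1  38.6] 41 [ 287    0   63  110 6502]
46 56 (array([581. , -18.9]), array([ 7.4, 48.9]), np.float32(168.8)) [581.1 -18.9  50.9] 53 [295 122  48   8 383]
46 56 (array([573.1, -58.8]), array([24. , 49.1]), np.float32(170.3)) [573.3 -58.3  50.7] 53 [ 296  153   46   23 1007]
46 56 (array([ 606.1, -129.2]), array([7.1, 9.2]), np.float32(82.0)) [ 606.1 -128.5   54.2] 56 [356 215   7   9  63]
66 80 (array([ 516.3, -106.2]), array([ 30.5, 127.2]), np.float32(168.4)) [ 521.6 -103.7   71.2] 80 [ 215  206  120   29 2018]
95 150 (array([466.8, -90.3]), array([15. , 15.5]), np.float32(90.0)) [469.8 -87.7 129.3] 140 [196 219  31  33 621]
```

View pics/w4.png

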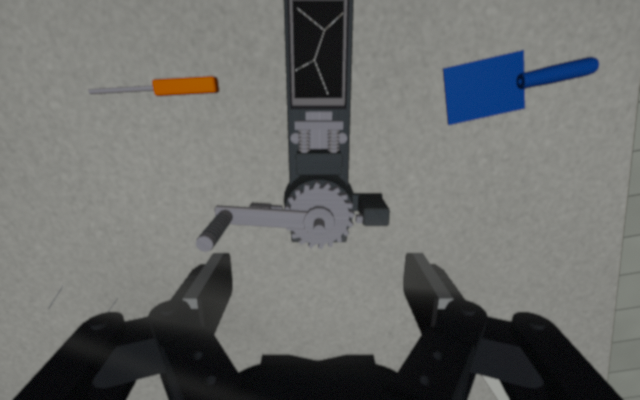

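Wrist view: the phone lies square on the bed at (319,50), ahead of the near-jaw plate (318,122). The post runs from (228,215) to its tip at (207,242). The measured post at (466.8,-90.3) is 99.8 mm from the pivot, which matches 100, with the lever at about -0.05 rad. Next, above the post with the jaw axis tangential to the swing.

```bash
python3 -c "
from h import *
plan([466.8,-90.3,200],-13.8,10)"
```

```text
dyaw/row -9.273632577960738
[np.float64(-0.086), np.float64(-0.196), np.float64(0.085), 0, 0, np.float64(0.026)]
[np.float64(-0.116), np.float64(-0.179), np.float64(0.085), 0, 0, np.float64(0.026)]
[np.float64(-0.143), np.float64(-0.158), np.float64(0.085), 0, 0, np.float64(0.026)]
[np.float64(-0.167), np.float64(-0.133), np.float64(0.085), 0, 0, np.float64(0.026)]
[np.float64(-0.186), np.float64(-0.104), np.float64(0.085), 0, 0, np.float64(0.026)]
[np.float64(-0.201), np.float64(-0.073), np.float64(0.085), 0, 0, np.float64(0.026)]
[np.float64(-0.21), np.float64(-0.04), np.float64(0.085), 0, 0, np.float64(0.026)]
[np.float64(-0.213), np.float64(-0.005), np.float64(0.085), 0, 0, np.float64(0.026)]
[np.float64(-0.212), np.float64(0.029), np.float64(0.085), 0, 0, np.float64(0.026)]
[np.float64(-0.204), np.float64(0.063), np.float64(0.085), 0, 0, np.float64(0.026)]
```

```bash
python3 -m jog '[[[-0.085,-0.195,0.08,0,0,0.0258,0.95],[-0.115,-0.18,0.08,0,0,0.0258,0.95],[-0.145,-0.16,0.08,0,0,0.0258,0.95],[-0.165,-0.135,0.08,0,0,0.0258,0.95],[-0.185,-0.105,0.08,0,0,0.0258,0.95],[-0.2,-0.075,0.08,0,0,0.0258,0.95],[-0.21,-0.04,0.08,0,0,0.0258,0.95],[-0.215,-0.005,0.08,0,0,0.0258,0.95],[-0.21,0.03,0.08,0,0,0.0258,0.95],[-0.205,0.065,0.08,0,0,0.0258,0.95],[0,0,0,0,0,0,0.95],[0,0,0,0,0,0,0.95]]]'
python3 -c "
from h import *
plan([466.8,-90.3,95],-13.8,3);print(pose()[2]['joint_pos'])"
```

```text
time: 11.18
tool_pos: [467.2, -89.8, 203.3]
tcp_rot: [-180.0, 0.1, -13.7]
ft_force: [0.2, 0.2, 0.3]
finger_gap: 81.2
dyaw/row -0.04332678108724508
[np.float64(-0.002), np.float64(0.004), np.float64(0.722), 0, 0, np.float64(0.0)]
[np.float64(-0.002), np.float64(0.004), np.float64(0.722), 0, 0, np.float64(0.0)]
[np.float64(-0.002), np.float64(0.004), np.float64(0.722), 0, 0, np.float64(0.0)]
[-1.70678968e+01 -1.12586699e+01  1.06514739e+02  1.30990680e-02
  8.48002332e+01  8.66009372e+01]
```

```bash
python3 -m jog '[[[0,0,0.6,0,0,0,0.95],[0,0,0.7,0,0,0,0.95],[0,0,0.57,0,0,0,0.95],[0,0,0.3,0,0,0,0.6],[0,0,0,0,0,0,0.35],[0,0,0,0,0,0,0.25],[0,0,0,0,0,0,0.2],[0,0,0,0,0,0,0.1],[0,0,0,0,0,0,0.1],[0,0,0,0,0,0,0.1],[0,0,0,0,0,0,0.1],[0,0,0,0,0,0,0.1]]]' 30
```

```text
time: 12.68
tool_pos: [468.2, -91.0, 96.8]
tcp_rot: [180.0, -0.1, -13.9]
ft_force: [-1.8, -0.6, 6.5]
finger_gap: 14.9
```

Post held at a 15 mm gap. First driving stroke, 5 x 8°.

```bash
python3 -m jog '[[[0.02,0.278,0,0,0,-0.0222,0.1],[0.02,0.278,0,0,0,-0.0222,0.1],[0.02,0.278,0,0,0,-0.0222,0.1],[0.02,0.278,0,0,0,-0.0222,0.1],[0.02,0.278,0,0,0,-0.0222,0.1],[0,0,0,0,0,0,0.1]]]'
cat >> h.py <<'E'
PV=np.array([563.7,-114.1])
def lev():
    p,y,s=pose();v=p[:2]-PV;f=np.array(s["ft_force"])
    ph=np.arctan2(v[1],v[0]);t=np.array([-np.sin(ph),np.cos(ph)])
    print("lever deg",round((np.degrees(ph)-169+180)%360-180,1),"R",round(np.hypot(*v),1),"Ft(drive resist)",round(-f[:2]@t,2),"Fr",round(f[:2]@v/np.hypot(*v),2),"yaw-phi",round((y-np.degrees(ph))%360,1))
E
python3 -c "
from h import *
lev()"
```

```text
time: 13.42
tool_pos: [473.4, -160.6, 96.8]
tcp_rot: [179.9, 0.2, 26.1]
ft_force: [-15.9, -4.1, 16.4]
finger_gap: 15.0
lever deg 38.2 R 101.5 Ft(drive resist) 3.65 Fr 15.95 yaw-phi 178.9
```

```bash
python3 -m jog '[[[-0.03,0,-0.06,0,0,0,0.1],[0.0176,-0.2645,0,0,0,0.0211,0.1],[0.0176,-0.2645,0,0,0,0.0211,0.1],[0.0176,-0.2645,0,0,0,0.0211,0.1],[0.0176,-0.2645,0,0,0,0.0211,0.1],[0.0176,-0.2645,0,0,0,0.0211,0.1],[0.0176,-0.2645,0,0,0,0.0211,0.1],[0.0176,-0.2645,0,0,0,0.0211,0.1],[0.0176,-0.2645,0,0,0,0.0211,0.1],[0.0176,-0.2645,0,0,0,0.0211,0.1],[0.0176,-0.2645,0,0,0,0.0211,0.1],[0,0,0,0,0,0,0.1]]]'
python3 -c "
from h import *
lev()"
```

```text
time: 14.92
tool_pos: [500.0, -41.4, 97.6]
tcp_rot: [179.9, -0.3, -50.1]
ft_force: [10.8, -17.5, -16.0]
finger_gap: 14.9
lever deg -37.8 R 96.7 Ft(drive resist) -3.4 Fr -20.28 yaw-phi 178.7
```

The radial forces at both ends agree with a pivot about 4.4 mm further to -y, giving R=100 at both ends. I use that, relax the preload, and drive in two halves.

```bash
sed -i 's/^PV=.*/PV=np.array([563.7,-118.5])/' h.py && python3 -m jog '[[[0.04,0,0.03,0,0,0,0.1],[0.0176,0.2645,0,0,0,-0.0211,0.1],[0.0176,0.2645,0,0,0,-0.0211,0.1],[0.0176,0.2645,0,0,0,-0.0211,0.1],[0.0176,0.2645,0,0,0,-0.0211,0.1],[0.0176,0.2645,0,0,0,-0.0211,0.1]]]'
python3 -c "
from h import *
lev()"
python3 -m jog '[[[0.0176,0.2645,0,0,0,-0.0211,0.1],[0.0176,0.2645,0,0,0,-0.0211,0.1],[0.0176,0.2645,0,0,0,-0.0211,0.1],[0.0176,0.2645,0,0,0,-0.0211,0.1],[0.0176,0.2645,0,0,0,-0.0211,0.1],[0,0,0,0,0,0,0.1]]]'
python3 -c "
from h import *
lev()"
```

```text
time: 15.68
tool_pos: [465.6, -95.5, 97.4]
tcp_rot: [-179.9, 0.1, -11.7]
ft_force: [-6.7, 2.8, 8.3]
finger_gap: 14.9
lever deg -2.2 R 100.8 Ft(drive resist) 1.18 Fr 7.13 yaw-phi 181.5
time: 16.42
tool_pos: [472.8, -162.4, 97.4]
tcp_rot: [180.0, 0.2, 26.1]
ft_force: [-14.6, -4.7, 11.1]
finger_gap: 15.3
lever deg 36.8 R 100.9 Ft(drive resist) 2.07 Fr 15.2 yaw-phi 180.3
```

```bash
python3 -m jog '[[[-0.02,0,-0.04,0,0,0,0.1],[0.017,-0.261,0,0,0,0.0208,0.1],[0.017,-0.261,0,0,0,0.0208,0.1],[0.017,-0.261,0,0,0,0.0208,0.1],[0.017,-0.261,0,0,0,0.0208,0.1],[0.017,-0.261,0,0,0,0.0208,0.1],[0.019,-0.261,0,0,0,0.0208,0.1],[0.02,-0.261,0,0,0,0.0208,0.1],[0.022,-0.261,0,0,0,0.0208,0.1],[0.022,-0.261,0,0,0,0.0208,0.1],[0.022,-0.261,0,0,0,0.0208,0.1],[0,0,0,0,0,0,0.1]]]'
python3 -c "
from h import *
lev();p,d=snapshot('wrist');cv2.imwrite('pics/w5.png',p[:,:,::-1])"
```

```text
time: 17.92
tool_pos: [498.7, -42.2, 97.6]
tcp_rot: [180.0, -0.0, -48.9]
ft_force: [5.6, -4.1, -12.9]
finger_gap: 15.3
lever deg -38.6 R 100.2 Ft(drive resist) 1.56 Fr -6.77 yaw-phi 180.7
```

View pics/w5.png

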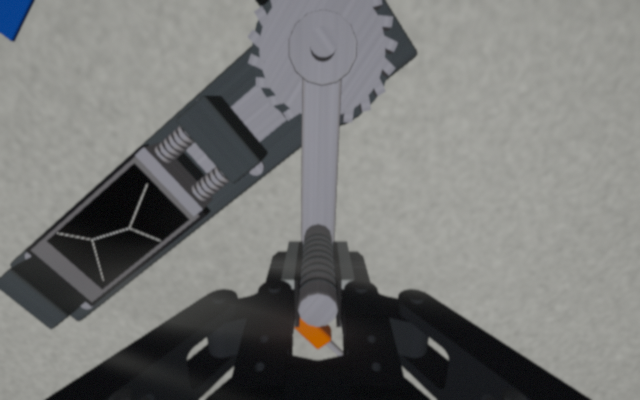

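Wrist view: the plate is against the phone's near end (~(165,185)), and the far jaw is just beyond its other end (~(50,280)). The third stroke goes carefully, with readings.

```bash
python3 -m jog '[[[0.01,0,0.02,0,0,0,0.1],[0.017,0.261,0,0,0,-0.0208,0.1],[0.017,0.261,0,0,0,-0.0208,0.1],[0.008,0.174,0,0,0,-0.0139,0.1],[0,0,0,0,0,0,0.1]]]'
python3 -c "
from h import *
lev()"
python3 -m jog '[[[0.008,0.174,0,0,0,-0.0139,0.1],[0.008,0.174,0,0,0,-0.0139,0.1],[0.008,0.174,0,0,0,-0.0139,0.1],[0,0,0,0,0,0,0.1]]]'
python3 -c "
from h import *
lev()"
```

```text
time: 18.6
tool_pos: [476.1, -69.2, 97.5]
tcp_rot: [-180.0, 0.1, -28.9]
ft_force: [-4.7, 2.8, -1.8]
finger_gap: 15.2
lever deg -18.4 R 100.6 Ft(drive resist) 0.15 Fr 5.51 yaw-phi 180.4
time: 19.1
tool_pos: [466.1, -93.3, 97.5]
tcp_rot: [-180.0, 0.2, -13.9]
ft_force: [-9.2, 3.8, 2.5]
finger_gap: 15.2
lever deg -3.5 R 100.8 Ft(drive resist) 1.4 Fr 9.9 yaw-phi 180.5
```

```bash
for i in 1; do python3 -m jog '[[[-0.015,0.174,0,0,0,-0.0139,0.1],[0.008,0.174,0,0,0,-0.0139,0.1],[0,0,0,0,0,0,0.1]]]'; done
python3 -c "
from h import *
lev()"
python3 -m jog '[[[0.008,0.174,0,0,0,-0.0139,0.1],[0.008,0.174,0,0,0,-0.0139,0.1],[0,0,0,0,0,0,0.1]]]'
python3 -c "
from h import *
lev()"
```

```text
time: 19.48
tool_pos: [463.1, -110.4, 97.5]
tcp_rot: [-179.9, 0.1, -3.9]
ft_force: [-5.6, 2.3, -1.6]
finger_gap: 15.4
lever deg 6.4 R 100.9 Ft(drive resist) 1.85 Fr 5.81 yaw-phi 180.7
time: 19.85
tool_pos: [463.2, -128.2, 97.5]
tcp_rot: [-180.0, 0.1, 6.1]
ft_force: [-8.0, -0.0, -0.2]
finger_gap: 14.9
lever deg 16.5 R 100.9 Ft(drive resist) 0.74 Fr 7.93 yaw-phi 180.6
```

```bash
python3 -m jog '[[[0.008,0.174,0,0,0,-0.0139,0.1],[0.008,0.174,0,0,0,-0.0139,0.1],[0,0,0,0,0,0,0.1]]]'
python3 -c "
from h import *
lev()"
python3 -m jog '[[[-0.01,0.174,0,0,0,-0.0139,0.1],[0.008,0.174,0,0,0,-0.0139,0.1],[0,0,0,0,0,0,0.1]]]'
python3 -c "
from h import *
lev();p,d=snapshot('wrist');cv2.imwrite('pics/w6.png',p[:,:,::-1])"
```

```text
time: 20.23
tool_pos: [466.3, -145.0, 97.5]
tcp_rot: [-179.9, 0.2, 16.1]
ft_force: [-10.6, 2.7, 2.7]
finger_gap: 15.1
lever deg 26.2 R 101.0 Ft(drive resist) 5.37 Fr 9.5 yaw-phi 180.9
time: 20.6
tool_pos: [472.4, -161.6, 97.5]
tcp_rot: [-179.9, 0.1, 26.1]
ft_force: [-6.9, -0.1, 0.2]
finger_gap: 15.1
lever deg 36.3 R 101.0 Ft(drive resist) 2.9 Fr 6.3 yaw-phi 180.8
```

View pics/w6.png

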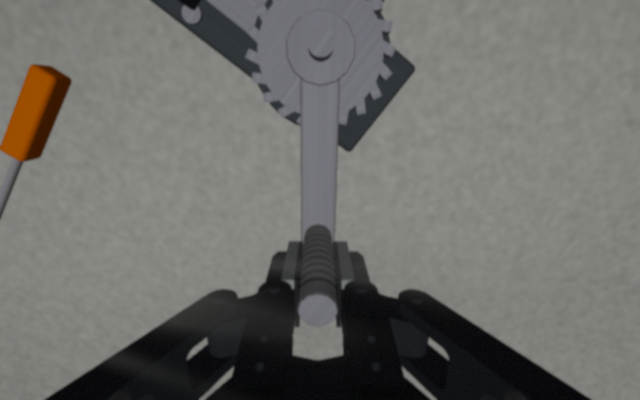

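Wrist view shows only wheel and post, since the jaws are out of frame. Force is rising (3–5 N). Return stroke, then a look at the springs.

```bash
python3 -m jog '[[[0.017,-0.261,0,0,0,0.0208,0.1],[0.017,-0.261,0,0,0,0.0208,0.1],[0.017,-0.261,0,0,0,0.0208,0.1],[0.017,-0.261,0,0,0,0.0208,0.1],[0.017,-0.261,0,0,0,0.0208,0.1],[0.019,-0.261,0,0,0,0.0208,0.1],[0.02,-0.261,0,0,0,0.0208,0.1],[0.022,-0.261,0,0,0,0.0208,0.1],[0.022,-0.261,0,0,0,0.0208,0.1],[0.022,-0.261,0,0,0,0.0208,0.1],[0,0,0,0,0,0,0.1]]]'
python3 -c "
from h import *
lev();p,d=snapshot('wrist');cv2.imwrite('pics/w7.png',cv2.resize(p[60:340,0:300,::-1],None,fx=2,fy=2))"
```

```text
time: 22.02
tool_pos: [498.6, -42.4, 97.5]
tcp_rot: [-180.0, -0.1, -48.9]
ft_force: [3.1, -2.5, -8.5]
finger_gap: 15.3
lever deg -38.5 R 100.2 Ft(drive resist) 0.73 Fr -3.88 yaw-phi 180.6
```

View pics/w7.png

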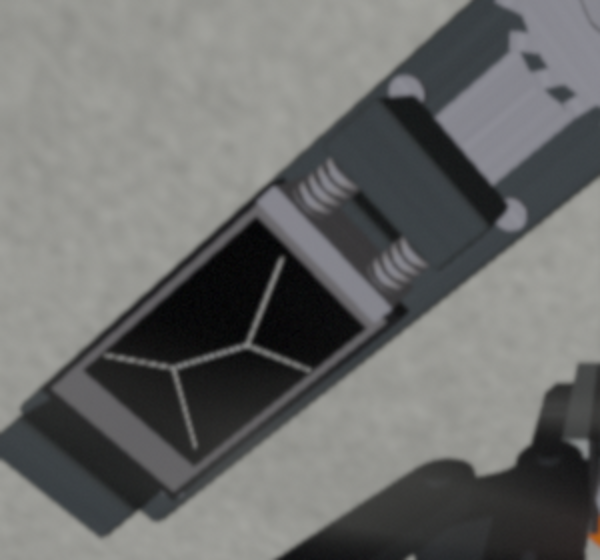

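Zoomed view: the phone is gripped between the plate (325,250) and the far jaw (90,460), with the springs partly compressed. Fourth stroke in small increments.

```bash
python3 -m jog '[[[0.01,0.174,0.02,0,0,-0.0139,0.1],[0.008,0.174,0,0,0,-0.0139,0.1],[0,0,0,0,0,0,0.1]]]' | grep ft
python3 -c "
from h import *
lev()"
python3 -m jog '[[[0.008,0.174,0,0,0,-0.0139,0.1],[0,0,0,0,0,0,0.1]]]'|grep ft
python3 -c "
from h import *
lev()"
python3 -m jog '[[[0.008,0.174,0,0,0,-0.0139,0.1],[0,0,0,0,0,0,0.1]]]'|grep ft
python3 -c "
from h import *
lev()"
```

```text
ft_force: [0.6, 4.8, 0.0]
lever deg -28.3 R 100.3 Ft(drive resist) 4.13 Fr 2.59 yaw-phi 180.7
ft_force: [0.3, 7.3, -0.6]
lever deg -23.4 R 100.4 Ft(drive resist) 6.21 Fr 3.86 yaw-phi 180.8
ft_force: [-2.8, 4.2, 2.0]
lever deg -18.2 R 100.5 Ft(drive resist) 2.31 Fr 4.48 yaw-phi 180.6
```

```bash
python3 -m jog '[[[0.002,0.087,0,0,0,-0.0069,0.1]]]'|grep ft
python3 -c "
from h import *
lev()"
python3 -m jog '[[[0.002,0.087,0,0,0,-0.0069,0.1]]]'|grep ft
python3 -c "
from h import *
lev()"
python3 -m jog '[[[0.002,0.087,0,0,0,-0.0069,0.1]]]'|grep ft
python3 -c "
from h import *
lev()"
python3 -m jog '[[[0.002,0.087,0,0,0,-0.0069,0.1]]]'|grep ft
python3 -c "
from h import *
lev()"
```

```text
ft_force: [-1.3, 7.5, 1.2]
lever deg -16.1 R 100.6 Ft(drive resist) 6.07 Fr 4.61 yaw-phi 181.0
ft_force: [-2.2, 8.2, 1.7]
lever deg -13.7 R 100.6 Ft(drive resist) 6.56 Fr 5.46 yaw-phi 181.1
ft_force: [-2.0, 10.2, 2.1]
lever deg -11.2 R 100.6 Ft(drive resist) 8.65 Fr 5.67 yaw-phi 181.1
ft_force: [-1.8, 10.8, 2.9]
lever deg -9.0 R 100.7 Ft(drive resist) 9.56 Fr 5.42 yaw-phi 181.3
```

The reading is up to 9.6 N while moving, so I hold and re-read to separate motion effects from load.

```bash
for i in 1 2; do python3 -m jog '[[[0,0,0,0,0,0,0.1]]]'|grep ft
python3 -c "
from h import *
lev();print(pose()[2]['wrist_torque'])"; done
```

```text
ft_force: [-3.8, 9.7, 2.9]
lever deg -8.8 R 100.7 Ft(drive resist) 7.82 Fr 6.9 yaw-phi 181.1
[1.32302494 0.53532113 0.05095715]
ft_force: [-3.6, 9.5, 2.6]
lever deg -8.8 R 100.7 Ft(drive resist) 7.7 Fr 6.63 yaw-phi 181.1
[ 1.2325685   0.49591988 -0.07168516]
```

The static reading is 7.7 N and the moving peak was 9.6 N. The dips show notches at 18° spacing, the last one at about -18°, where the stroke took about 7 N. The next notch would approach 9 N, so I stop. I back off to unload, let go and rise for a check.

```bash
python3 -m jog '[[[0.008,-0.14,0,0,0,0.0111,0.1],[0.008,-0.14,0,0,0,0.0111,0.1],[0.008,-0.14,0,0,0,0.0111,0.1],[0,0,0,0,0,0,0.1]]]'
python3 -c "
from h import *
lev()"
python3 -m jog '[[[0,0,0,0,0,0,0.5],[0,0,0,0,0,0,0.9],[0,0,0,0,0,0,0.9],[0,0,0,0,0,0,0.9],[0,0,-0.4,0,0,0,0.9],[0,0,-0.8,0,0,0,0.9],[0,0,-0.8,0,0,0,0.9],[0,0,-0.8,0,0,0,0.9],[0,-0.3,-0.3,0,0,0,0.9],[0,-0.3,0,0,0,0,0.9],[0,0,0,0,0,0,0.9],[0,0,0,0,0,0,0.9]]]'
python3 - <<'E'
from h import *
p,d=snapshot("wrist");cv2.imwrite("pics/w8.png",p[:,:,::-1])
P=cloud("wrist",d);np.save("pics/w8P.npy",P)
u=np.array([np.cos(np.radians(79)),np.sin(np.radians(79))]);n=np.array([u[1],-u[0]])
q=P[...,:2]-np.array([596.5,54.7]);Yv=q@u;Xv=q@n;Z=P[...,2]
m=(abs(Xv)<24)&(Yv>-130)&(Yv<110)
for lo,hi in((36,42),(46,57)):
    k=m&(Z>lo)&(Z<hi);h,e=np.histogram(Yv[k],np.arange(-130,112,2));print(lo,[(int(a),int(b)) for a,b in zip(e,h) if b>3])
E
```

```text
time: 24.2
tool_pos: [478.0, -65.9, 97.4]
tcp_rot: [-180.0, 0.1, -30.8]
ft_force: [-5.4, 4.5, 2.8]
finger_gap: 15.2
lever deg -20.5 R 100.5 Ft(drive resist) 0.97 Fr 6.95 yaw-phi 180.8
time: 25.7
tool_pos: [492.9, -40.9, 249.7]
tcp_rot: [179.9, 0.2, -30.7]
ft_force: [-0.5, -1.2, -0.3]
finger_gap: 76.9
36 [(-96, 33), (-70, 5), (-66, 7), (-62, 6), (-58, 6), (-56, 27), (-44, 49), (-42, 87), (-40, 88), (-38, 80), (-36, 82), (-34, 87), (-32, 84), (-30, 80), (-28, 82), (-26, 81), (-24, 88), (-22, 76), (-20, 82), (-18, 87), (-16, 76), (-14, 78), (-12, 85), (-10, 83), (-8, 77), (-6, 82), (-4, 80), (-2, 83), (0, 77), (2, 79), (4, 81), (6, 84), (8, 78), (10, 77), (12, 82), (14, 80), (16, 80), (18, 75), (20, 76), (22, 78), (24, 80), (26, 82), (28, 84), (30, 73), (32, 76), (34, 79), (36, 77), (38, 71), (40, 82), (42, 84), (44, 68), (46, 81), (48, 74), (50, 84), (52, 66), (54, 77), (56, 74), (58, 83), (60, 65), (62, 79), (64, 78), (66, 76), (68, 65), (70, 73), (72, 94)]
46 [(-96, 57), (-94, 99), (-92, 97), (-90, 93), (-88, 95), (-86, 92), (-84, 94), (-82, 95), (-80, 94), (-78, 88), (-76, 93), (-74, 94), (-72, 45), (-70, 24), (-68, 27), (-66, 23), (-64, 27), (-62, 28), (-60, 24), (-58, 24), (-56, 121), (-54, 92), (-52, 91), (-50, 90), (-48, 41), (-46, 5), (70, 8), (72, 186), (74, 93), (76, 75), (78, 85), (80, 83), (82, 77), (84, 85), (86, 76), (88, 79), (90, 55), (92, 8)]
```

View pics/w8.png

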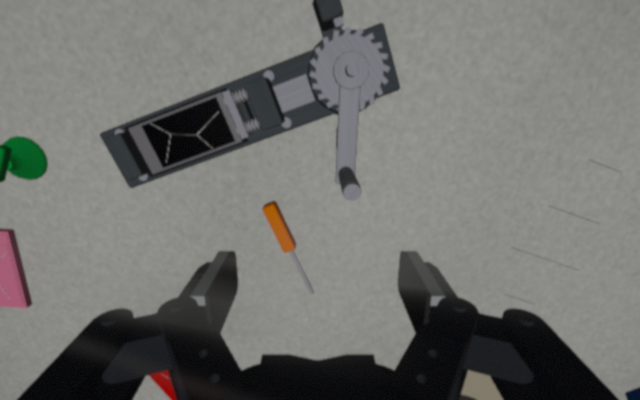

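Final view: the phone is clamped flat between the plate (235,118) and the far jaw (130,155), with no gap at either end. The post is free, and the screwdriver and lifter are undisturbed. The carriage-to-plate distance is about 24 mm against 33 mm open. That is about 9 mm of compression, or 54 N, which is 6.4 N at the post. One more notch would give about 8.3 N, so I stop here.

```bash
python3 -c "
from bench import job
print(job.hand_in())"
```

```text
the job is handed in; nothing more can be done
None
```

The black housing lies flat and lengthwise on the bed, clamped between both jaws. I handed the job in at about 26 s, with the gripper open and clear of everything. It took three full driving strokes and part of a fourth, worked only by the post. The screwdriver and suction lifter looked undisturbed in the last picture. The spatula was out of that view and was not rechecked.

**Clamping force:** The checks agree only roughly.
- **On the last stroke:** I read about 6–6.5 N just past the last whole notch. Halfway to the next notch it was 7.7 N standing still, with a 9.6 N peak while moving, under the 11 N limit. The force readings were noisy by a newton or more.
- **From the final depth picture:** The springs are compressed by about 9 mm, which puts the held force at about 6.4 N at the post. One more notch would have been about 8.3 N, so I stopped there.

**Pivot position:** The pivot worked out from the camera pictures was about 4 mm off. I corrected it from the sideways forces on the post, which had reached about 20 N in the first swings.

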